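# Pack the stuck lids down the dispenser tube

### The job

The stack of blue cup lids has stuck high in its clear dispenser tube. Take the packing rod with the small blue foot from the steel tray, push the blue stack down with it until the stack is fully home on the bottom of the tube and press it there firmly, then let go and leave the rod standing in the tube on top of the lids as their weight. Leave the rod with the wide yellow foot standing where it is.

Things in the scene. Friction and masses are not known exactly. Their poses are not given: they have to be found in the camera images.
- packer: The right rod, loose, 0.15 kg, upright in either half of a low steel tray (walls 25 mm, floor 5 mm). From below: blue foot 40 mm across, 14 high; shaft 18 across; blue collar 50 across at 132-140 mm; round wooden grip 30 across at 140-190 mm, blue spot on top. Grip it there from above, any yaw, fingertips on or just above the collar, which takes the push. Origin: centre of foot's underside; z up.
- wide_packer: The wrong rod, to be left alone: in the tray's other half, its axis 95 to 125 mm from the first rod's. Of the same make, but only 130 mm tall, with yellow collar and foot, the foot 76 mm across, too wide for the tube. Origin: centre of the foot's underside; z up.
- blue_lids: Stack of blue lids in its tube, 57 mm across, 30 high, flat top; slides only along the tube. Origin: centre of its underside; z up. Starts stuck 50 to 70 mm above the bottom; resists with about 5 N all the way; does not spring back or sink under the rod's weight. Home, it stops dead with its origin 15 mm and its top 45 mm above the table; press it there with 10 to 20 N.
- blue_tube_mouth (a point): Centre of the open mouth of the clear tube holding the blue lids, 140 mm above the table; z up. The tube is upright, fixed, 60 mm across inside, 68 outside, on a steel base 110 mm square. An identical tube full of white lids is not to be used; the places of both tubes and the tray vary.
Not all that is in view belongs to the job. Leave any red look-alike of the packer alone.

How it is judged (in metres and radians):
On the way:
1. the blue-footed rod presses the blue stack firmly, with more than 8 N, while the stack is on the bottom of its tube (height (world z) of blue_lids below 0.019 m and contact force between packer and blue_lids above 8 N).
At the end, for the whole second after the job is handed in: Blue stack within 4 mm of the tube's bottom; blue-footed rod released and still in that tube, foot on the stack (within 20 mm of the axis, 20 to 45 mm above the stack's underside), upright within 20 deg; yellow-footed rod upright within 11 deg, moved under 30 mm (height (world z) of blue_lids below 0.019 m and horizontal distance between packer and blue_tube_mouth below 0.02 m and z of packer in the frame of blue_lids between 0.02 and 0.045 m and angle between packer's own z axis and vertical below 0.35 rad and linear speed of packer below 0.03 m/s and distance of wide_packer from where it was at the start of the episode below 0.03 m and angle between wide_packer's own z axis and vertical below 0.2 rad); the robot touches nothing.
It fails at once if the yellow-footed rod is moved more than 30 mm or tipped (distance of wide_packer from where it was at the start of the episode above 0.03 m or angle between wide_packer's own z axis and vertical above 0.5 rad).
It also fails if it takes over 48 s, if anything falls off the work surface, if the arm or the gripper's body presses on something with over 40 N, if the wrist force passes 120 N, or if a joint passes its speed limit or range.

### The arm

A 6-joint arm with a two-finger parallel gripper is mounted at the origin on the work surface. World frame = base frame: x ahead of the robot, y to its left, z up, the work surface at z = 0. Lengths are in m, angles in degrees, forces in N, time in s.
With the tool pointing down it reaches from about 0.4 to 0.825 m from the base axis. Payload 7 kg.
Tool frame: the origin (TCP) lies midway between the tips of the shut fingers; the grasp point (between the pads) lies 19 mm behind it; x points along the fingers, z is the direction in which the jaws open and shut, and the axes are right-handed (so a half turn about x gives the same grasp; the last joint's range is limited). The gripper opens to 88 mm and grips with 3 to 60 N. Pads are 19 mm wide; open, the fingers measure 130 mm over their backs; the gripper's body (78 mm by 193 mm) begins 47 mm behind the grasp point.
Start: joints at [-53.337, 20.546, 0.682, 0, -70.136, -16.507], TCP at [0.233, -0.634, 0.227] pointing down, gripper open.
Joint ranges: [-176.03, 176.03], [-82.01, 121.73], [-58.28, 71.71], [-173.87, 95.51], [-174.79, -0.11], [-173.66, 173.66]. Speed limits (degrees/s): [136.94, 136.94, 172.46, 180, 180, 180].

### API

Orientations are given as [roll, pitch, yaw] about the fixed x, y, z axes, in that order (R = Rz(yaw) Ry(pitch) Rx(roll)).
In Python, from plant import ctrl gives the robot as it stands. The module is installed in compiled form; this text tells all that it offers.
- The arm moves only by the tool servo_tool, never from a script. Its argument "deltas" is a list of rows, each a list of 3 entries, a list of its own where there are three numbers: the turn, a rotation vector about the tool's x, y, z in degrees, then the shift along the tool's x, y, z in cm, then the finger opening in cm, from 0 to 8.76. A call has 1 to 5 rows; each row is the pose to reach, as a shift and turn from the pose measured when the call began, along the tool's axes at that moment; what a row does not reach only later rows make up. A row lasts 1/10 s, in which the tool goes at most 50 mm and 8.59 degrees, less where a joint would pass 70% of its speed; a pose out of reach is approached as far as the arm can. A call with a gripper value outside its range is refused whole. The fingers move at their own pace and stop on an object; the grip force is fixed at half the most. Time passes only in rows, so rows that repeat a pose let the fingers close. It gives the time, the measured TCP pose, the force and the opening at its end, in the units of the state.
- ctrl.get_obs(): the state, without advancing time (a new reading comes with each control period).
- ctrl.snapshot(name): name is "scene" or "top"; returns a dict with "image" (384x512x3 uint8, red, green, blue), "vertical_fov" (degrees; the focal length in pixels is half the picture's height over the tangent of half this angle, whatever the lens; pixels are square), "cx", "cy" (the principal point, pixels), "rvec" (rotation vector, rad) and "tvec" (3), from world to camera coordinates, as OpenCV has them. Camera axes: x right, y down, z forward; pixel columns grow to the right and rows downward; lengths in m; the calibration is good to about 2 mm. A picture is of the moment at which its call begins. There is no depth.
- ctrl.close_job(): hands the job in, once; it reports no verdict.
The state is a dict: "clock": time; "joint_pos": joint angles; "qvel": joint speeds; "tau": joint torques, N m; "tool_pos": TCP position; "orientation": TCP orientation; "force": force on the tool from outside, world axes, zero at the start; "moment": the same for the moment, N m; "opening": finger opening in m.
Only numpy, scipy, OpenCV 4.12 (cv2) and the standard library are available. Lean on these libraries where they do the work, as an engineer would, in place of code of your own. Each camera call takes 0.05 s, during which the arm holds its last target. There are 200 camera calls.

## Working session

There is one attempt and no reset: what is moved stays moved. The work goes in short steps, Python scripts to look and compute and a tool call to move; the robot and the scene stay as the last step left them, time stands still between calls to the robot, and variables do not carry over. Pictures are saved under pics/ and viewed, on a budget of 10 in all, crops included, one or two more only if the job needs it, and the job is handed in when it is done.

Besides the shell and the picture viewer there is one more tool, called after "Emit:" by a JSON object that holds its "fn" and its "kwargs". servo_tool: Moves the arm, as the interface text tells. Its arguments: {"type":"object","properties":{"deltas":{"type":"array","items":{"type":"array"}}},"required":["deltas"]}

```bash
mkdir -p pics; cat > h.py <<'E'
import numpy as np, cv2
from plant import ctrl
from scipy.spatial.transform import Rotation as Ro
def snap(n):
    s=ctrl.snapshot(n); return s
def ray(s,u,v):
    f=s["image"].shape[0]/2/np.tan(np.radians(s["vertical_fov"])/2)
    R=cv2.Rodrigues(np.array(s["rvec"],float))[0]; t=np.array(s["tvec"],float)
    return -R.T@t, R.T@np.array([(u-s["cx"])/f,(v-s["cy"])/f,1])
def onz(s,u,v,z):
    c,d=ray(s,u,v); return (c+d*(z-c[2])/d[2])
def proj(s,P):
    f=s["image"].shape[0]/2/np.tan(np.radians(s["vertical_fov"])/2)
    K=np.array([[f,0,s["cx"]],[0,f,s["cy"]],[0,0,1.]])
    return cv2.projectPoints(np.array(P,float).reshape(-1,3),np.array(s["rvec"],float),np.array(s["tvec"],float),K,None)[0].reshape(-1,2)
def blobs(s,lo,hi,amin=15):
    h=cv2.cvtColor(s["image"],cv2.COLOR_RGB2HSV); m=cv2.inRange(h,lo,hi)
    n,l,st,c=cv2.connectedComponentsWithStats(m)
    return [(tuple(np.round(c[i],1)),tuple(st[i])) for i in range(1,n) if st[i][4]>=amin]
def tool():
    o=ctrl.get_obs(); 
    return o,Ro.from_euler('xyz',o["orientation"],degrees=True)
E
python3 - <<'E'
from h import *
o=ctrl.get_obs()
for k in o: print(k,np.round(o[k],3))
print(np.round(tool()[1].as_matrix(),3))
for n in("top","scene"):
    s=snap(n); cv2.imwrite(f"pics/{n}0.png",cv2.cvtColor(s["image"],cv2.COLOR_RGB2BGR)); 
    print(n,s["vertical_fov"],s["cx"],s["cy"],ray(s,s["cx"],s["cy"]))
    print("blue",blobs(s,(95,110,50),(130,255,255)));print("yel",blobs(s,(20,110,80),(35,255,255)))
    np.save(f"pics/{n}0.npy",s,allow_pickle=True)
E
```

```text
clock 0.0
joint_pos [-5.3336e+01  2.0591e+01  6.3500e-01 -2.1000e-02 -7.0137e+01 -1.6508e+01]
qvel [-0.075 -0.023  0.038 -0.074 -0.025  0.031]
tau [ 1.0000e-03 -5.8271e+01  2.9305e+01  6.9970e+00  7.0000e-03 -0.0000e+00]
tool_pos [ 0.232 -0.633  0.226]
orientation [  4.432  89.905 114.58 ]
force [-1.169 -0.467 -0.592]
moment [ 0.015  0.012 -0.042]
opening 0.087
[[-0.001 -0.939 -0.344]
 [ 0.002 -0.344  0.939]
 [-1.     0.     0.002]]
top 55.82238888607324 249.98659527280043 190.9973139008163 (array([0.36705832, 0.01985808, 1.06480521]), array([ 0.17030552,  0.00643693, -0.98537028]))
blue [((np.float64(285.0), np.float64(160.7)), (np.int32(281), np.int32(157), np.int32(9), np.int32(8), np.int32(52))), ((np.float64(281.0), np.float64(172.3)), (np.int32(274), np.int32(159), np.int32(19), np.int32(24), np.int32(158))), ((np.float64(346.9), np.float64(189.4)), (np.int32(338), np.int32(181), np.int32(19), np.int32(19), np.int32(272)))]
yel [((np.float64(244.4), np.float64(164.9)), (np.int32(233), np.int32(150), np.int32(24), np.int32(28), np.int32(467)))]
scene 43.5096688388259 253.2578727
[... 2594 characters left out ...]
np.int32(34))), ((np.float64(87.8), np.float64(86.9)), (np.int32(83), np.int32(85), np.int32(11), np.int32(5), np.int32(20))), ((np.float64(91.4), np.float64(91.3)), (np.int32(86), np.int32(89), np.int32(10), np.int32(6), np.int32(19))), ((np.float64(411.4), np.float64(118.9)), (np.int32(408), np.int32(116), np.int32(9), np.int32(8), np.int32(28))), ((np.float64(255.5), np.float64(202.8)), (np.int32(251), np.int32(200), np.int32(10), np.int32(6), np.int32(50))), ((np.float64(255.8), np.float64(221.6)), (np.int32(247), np.int32(215), np.int32(19), np.int32(13), np.int32(142))), ((np.float64(256.0), np.float64(241.2)), (np.int32(242), np.int32(230), np.int32(29), np.int32(22), np.int32(445)))]
```

View pics/top0.png

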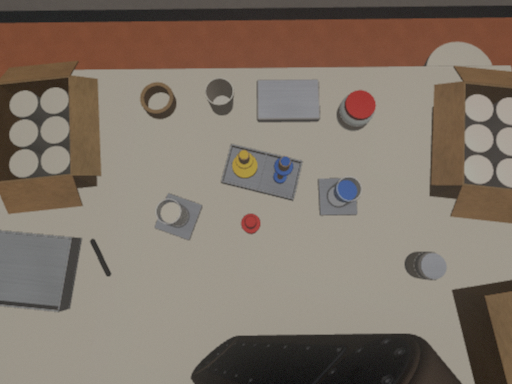

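View pics/scene0.png

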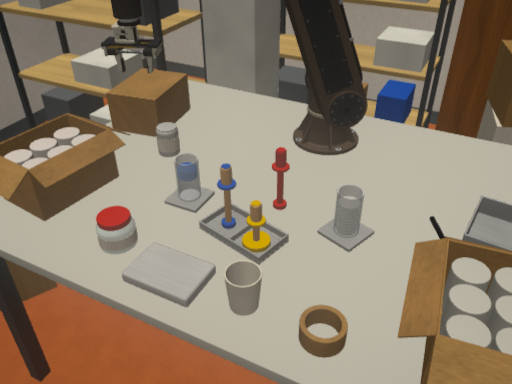

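```bash
python3 - <<'E'
from h import *
T=np.load("pics/top0.npy",allow_pickle=True).item();S=np.load("pics/scene0.npy",allow_pickle=True).item()
def tri(p,q):
    c1,d1=ray(T,*p);c2,d2=ray(S,*q)
    A=np.stack([d1,-d2],1);k=np.linalg.lstsq(A,c2-c1,rcond=None)[0]
    a,b=c1+k[0]*d1,c2+k[1]*d2; return np.round((a+b)/2,4),np.round(np.linalg.norm(a-b),4)
P=onz(T,285,160.7,.195);P2=onz(S,225.4,165.8,.195)
print("pk top",P,P2,tri((285,160.7),(225.4,165.8)))
print("S collar",onz(S,225.8,185,.141),"foot low S",onz(S,228,222,.012))
print("lids T blob z.1/.11",onz(T,347,189.4,.1),onz(T,347,189.4,.11))
print("base centre by T 338,197", onz(T,338,197,.01))
print("lids S",blobs(S,(95,50,50),(130,255,255)))
for z in(.095,.105,.115): print(z,onz(S,187,172,z))
a=cv2.resize(T["image"][140:220,220:370],None,fx=5,fy=5,interpolation=2)
b=cv2.resize(S["image"][145:260,140:300],None,fx=4,fy=4,interpolation=2)
cv2.imwrite("pics/cT.png",a[:,:,::-1]);cv2.imwrite("pics/cS.png",b[:,:,::-1])
E
```

```text
pk top [ 0.59260656 -0.06142869  0.195     ] [ 0.59028096 -0.06281613  0.195     ] (array([ 0.5923, -0.0614,  0.1965]), np.float64(0.0003))
S collar [ 0.59770213 -0.05996346  0.141     ] foot low S [ 0.59117495 -0.06309321  0.012     ]
lids T blob z.1/.11 [ 0.53606213 -0.23559135  0.1       ] [ 0.53431044 -0.23294367  0.11      ]
base centre by T 338,197 [ 0.52936334 -0.23183589  0.01      ]
lids S [((np.float64(394.6), np.float64(100.5)), (np.int32(375), np.int32(79), np.int32(41), np.int32(44), np.int32(1317))), ((np.float64(186.3), np.float64(167.3)), (np.int32(177), np.int32(162), np.int32(19), np.int32(11), np.int32(162))), ((np.float64(225.3), np.float64(165.8)), (np.int32(221), np.int32(164), np.int32(9), np.int32(5), np.int32(38))), ((np.float64(226.2), np.float64(185.0)), (np.int32(217), np.int32(179), np.int32(19), np.int32(11), np.int32(114))), ((np.float64(228.3), np.float64(223.0)), (np.int32(221), np.int32(217), np.int32(15), np.int32(12), np.int32(107)))]
0.095 [ 0.53278837 -0.23030254  0.095     ]
0.105 [ 0.54541799 -0.22069224  0.105     ]
0.115 [ 0.55804761 -0.21108195  0.115     ]
```

View pics/cT.png

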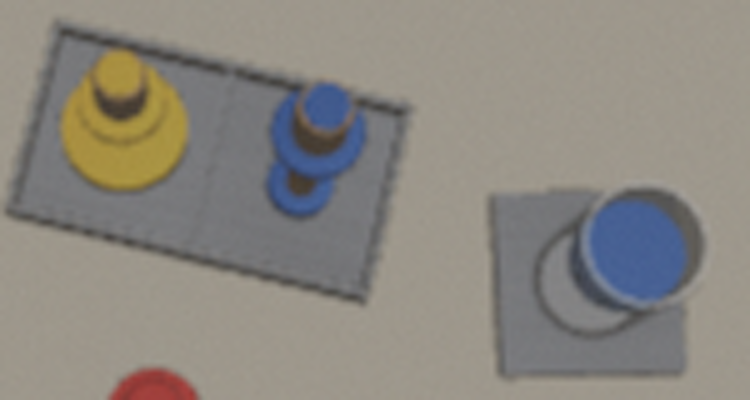

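View pics/cS.png

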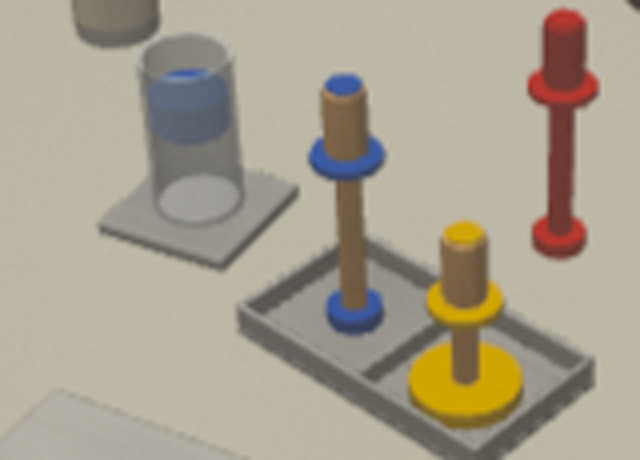

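Candidates: the blue-foot rod (top 281,172 / scene 227,195) stands in the tray's right half and has a narrow blue foot, a blue collar and a blue spot, so it fits. The yellow wide-foot rod (244,165 / 256,225) and the red look-alike outside the tray (251,224 / 280,180) do not. The crops confirm this. The blue tube mouth is at about top (348.3,189.7) and scene (186.8,159.5). The other tube, at top (172,212), holds white lids.

```bash
python3 - <<'E'
from h import *
T=np.load("pics/top0.npy",allow_pickle=True).item();S=np.load("pics/scene0.npy",allow_pickle=True).item()
print("mouth T",onz(T,348.3,189.7,.14),"S",onz(S,186.8,159.5,.14))
print("base T",onz(T,338.4,196.8,.01),"tube bottom S",onz(S,190.2,195,.012))
print("lidtop T",onz(T,347.2,190.4,.1))
print("foot T",onz(T,280,176.8,.019),"collar T",onz(T,283.7,166.3,.145), "foot S",onz(S,228.7,221.5,.019))
o,R=tool(); p=np.array(o["tool_pos"])
for t in([.592,-.062,.25],[.592,-.062,.148]): print("tool cm",np.round(R.inv().apply(np.array(t)-p)*100,2))
E
```

```text
mouth T [ 0.52824064 -0.22831362  0.14      ] S [ 0.53505138 -0.22465901  0.14      ]
base T [ 0.52994872 -0.23303811  0.01      ] tube bottom S [ 0.53030184 -0.22930412  0.012     ]
lidtop T [ 0.53332028 -0.23598645  0.1       ]
foot T [ 0.58953987 -0.06202348  0.019     ] collar T [ 0.59058794 -0.06237014  0.145     ] foot S [ 0.59586411 -0.0578246   0.019     ]
tool cm [ -2.38 -53.44  41.24]
tool cm [  7.82 -53.44  41.23]
```

Emit:
{"fn": "servo_tool", "kwargs": {"deltas": [[[0,0,0],[-3,-53,41],8.7],[[0,0,0],[-3,-53,41],8.7],[[0,0,0],[-3,-53,41],8.7],[[0,0,0],[-3,-53,41],8.7],[[0,0,0],[-3,-53,41],8.7]]}}

```text
clock: 0.6
tool_pos: [0.3658, -0.4202, 0.2374]
orientation: [8.8, 89.9, 118.9]
force: [1.2, -0.5, 1.2]
opening: 0.087
```

Emit:
{"fn": "servo_tool", "kwargs": {"deltas": [[[0,0,0],[-1,-33.4,25.9],8.7],[[0,0,0],[-1,-33.4,25.9],8.7],[[0,0,0],[-1,-33.4,25.9],8.7],[[0,0,0],[-1,-33.4,25.9],8.7],[[0,0,0],[-1,-33.4,25.9],8.7]]}}

```text
clock: 1.1
tool_pos: [0.4983, -0.2081, 0.2437]
orientation: [6.2, 89.9, 116.4]
force: [1.4, -0.5, 0.3]
opening: 0.0871
```

```bash
cat > go.py <<'E'
import sys
from h import *
o,R=tool(); t=np.array(eval(sys.argv[1]))
print(np.round(o["tool_pos"],4),np.round(R.as_matrix()[:,0],3),np.round(R.as_matrix()[:,2],3),"cm",np.round(R.inv().apply(t-np.array(o["tool_pos"]))*100,2), "F",np.round(o["force"],1),"qd",np.round(o["joint_pos"],0))
E
python3 go.py "[.591,-.062,.23]"
```

```text
[ 0.4983 -0.2081  0.2437] [-0.001  0.002 -1.   ] [-0.344  0.939  0.002] cm [  1.39 -13.74  10.52] F [ 1.4 -0.5  0.3] qd [ -2.   7. -15.  -0. -68. -68.]
```

Emit:
{"fn": "servo_tool", "kwargs": {"deltas": [[[0,0,0],[0.9,-13.7,10.5],8.7],[[0,0,0],[0.9,-13.7,10.5],8.7],[[0,0,0],[0.9,-13.7,10.5],8.7],[[0,0,0],[0.9,-13.7,10.5],8.7],[[0,0,0],[0.9,-13.7,10.5],8.7]]}}

```text
clock: 1.6
tool_pos: [0.5919, -0.0594, 0.2335]
orientation: [34.9, 89.8, 145.3]
force: [0.2, -0.4, -1.6]
opening: 0.087
```

```bash
python3 go.py "[.591,-.062,.149]"
python3 - <<'E'
from h import *
T=snap("top");S=snap("scene")
a=cv2.resize(S["image"][90:260,150:310],None,fx=3.5,fy=3.5,interpolation=2)
cv2.imwrite("pics/c2.png",a[:,:,::-1])
E
```

```text
[ 0.5919 -0.0594  0.2335] [-0.002  0.002 -1.   ] [-0.347  0.938  0.002] cm [ 8.45  0.16 -0.24] F [ 0.2 -0.4 -1.6] qd [ 13.  13.  -9.  -0. -68. -83.]
```

View pics/c2.png

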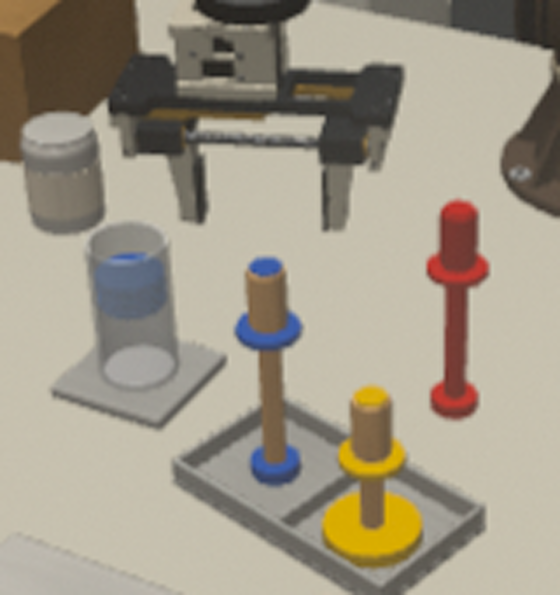

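The picture shows the fingers (crop x 190 and 338) straddling the blue rod's axis (crop x 265). Descending.

Emit:
{"fn": "servo_tool", "kwargs": {"deltas": [[[0,0,0],[4,0.2,-0.2],8.7],[[0,0,0],[7,0.2,-0.2],8.7],[[0,0,0],[8.4,0.2,-0.2],8.7],[[0,0,0],[8.4,0.2,-0.2],8.7],[[0,0,0],[8.4,0.2,-0.2],8.7]]}}

```text
clock: 2.2
tool_pos: [0.5891, -0.0651, 0.1508]
orientation: [38.9, 89.9, 149.1]
force: [0.5, 0.4, 0.4]
opening: 0.0871
```

Emit:
{"fn": "servo_tool", "kwargs": {"deltas": [[[0,0,0],[0,0,0],2],[[0,0,0],[0,0,0],2],[[0,0,0],[0,0,0],2],[[0,0,0],[0,0,0],2],[[0,0,0],[0,0,0],2]]}}

```text
clock: 2.7
tool_pos: [0.5892, -0.065, 0.1511]
orientation: [30.2, 89.9, 140.4]
force: [0.6, 0.5, 0.2]
opening: 0.0526
```

Emit:
{"fn": "servo_tool", "kwargs": {"deltas": [[[0,0,0],[0,0,0],1.5],[[0,0,0],[0,0,0],1.5],[[0,0,0],[0,0,0],1.5],[[0,0,0],[0,0,0],1.5],[[0,0,0],[0,0,0],1.5]]}}

```text
clock: 3.2
tool_pos: [0.5891, -0.065, 0.1509]
orientation: [34.8, 89.9, 144.9]
force: [-0.6, 0.4, -0.2]
opening: 0.0297
```

Emit:
{"fn": "servo_tool", "kwargs": {"deltas": [[[0,0,0],[0,0,0],0],[[0,0,0],[0,0,0],0],[[0,0,0],[0,0,0],0],[[0,0,0],[0,0,0],0],[[0,0,0],[0,0,0],0]]}}

```text
clock: 3.7
tool_pos: [0.5891, -0.065, 0.1509]
orientation: [33.8, 89.9, 143.9]
force: [0.2, 0.3, -0.1]
opening: 0.0298
```

Emit:
{"fn": "servo_tool", "kwargs": {"deltas": [[[0,0,0],[-2,0,0],0],[[0,0,0],[-6,0,0],0],[[0,0,0],[-11,0,0],0],[[0,0,0],[-16,0,0],0],[[0,0,0],[-17,0,0],0]]}}

```text
clock: 4.2
tool_pos: [0.5917, -0.0656, 0.3278]
orientation: [-101.2, 89.5, 9.0]
force: [-0.6, 0.7, -0.6]
opening: 0.029
```

```bash
python3 go.py "[.531,-.230,.320]"
python3 - <<'E'
from h import *
T=snap("top");S=snap("scene")
a=cv2.resize(S["image"][20:270,140:320],None,fx=2.3,fy=2.3,interpolation=2)
b=cv2.resize(T["image"][120:240,220:370],None,fx=2.6,fy=2.6,interpolation=2)
c=np.zeros((600,a.shape[1]+b.shape[1],3),np.uint8);c[:a.shape[0],:a.shape[1]]=a;c[:b.shape[0],a.shape[1]:]=b
print(a.shape)
cv2.imwrite("pics/c3.png",c[:,:800,::-1])
E
```

```text
[ 0.5917 -0.0656  0.3278] [ 0.008  0.001 -1.   ] [-0.345  0.939 -0.002] cm [  0.71  11.37 -13.33] F [-0.6  0.7 -0.6] qd [ 12.  10.  -1.   0. -79. -82.]
(575, 414, 3)
```

View pics/c3.png

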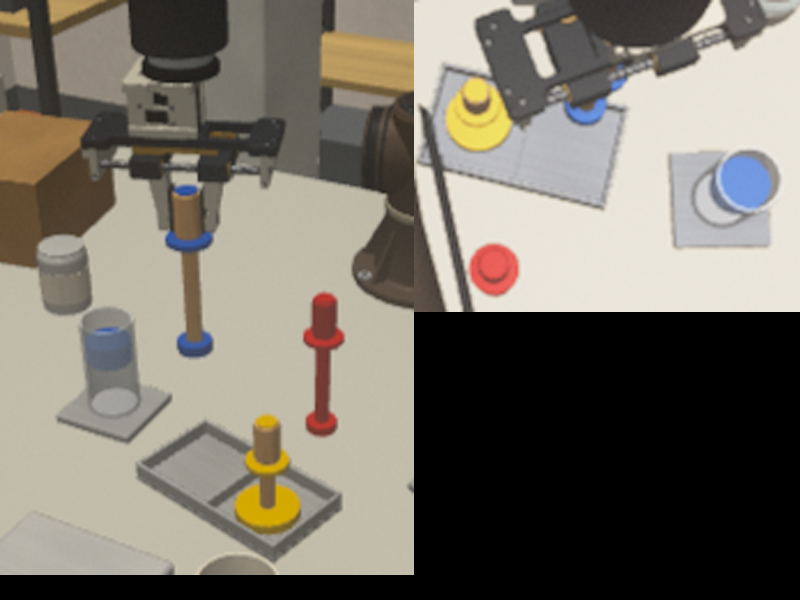

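The rod hangs upright in the grip, with its foot at crop (195,345), and the yellow rod is undisturbed. Moving over the mouth.

Emit:
{"fn": "servo_tool", "kwargs": {"deltas": [[[0,0,0],[0.7,3,-3.5],0],[[0,0,0],[0.7,6,-7],0],[[0,0,0],[0.7,9,-10.5],0],[[0,0,0],[0.7,11.4,-13.3],0],[[0,0,0],[0.7,11.4,-13.3],0]]}}

```text
clock: 4.8
tool_pos: [0.5265, -0.2322, 0.3131]
orientation: [13.2, 89.8, 123.1]
force: [1.1, 0.8, -2.2]
opening: 0.0289
```

Emit:
{"fn": "servo_tool", "kwargs": {"deltas": [[[0,0,0],[0,0,0],0],[[0,0,0],[0,0,0],0]]}}

```text
clock: 5.0
tool_pos: [0.5259, -0.2318, 0.3112]
orientation: [32.7, 89.7, 142.6]
force: [0.3, -0.7, -0.9]
opening: 0.0295
```

```bash
python3 go.py "[.531,-.230,.27]"
python3 - <<'E'
from h import *
o=ctrl.get_obs(); z=o["tool_pos"][2]
T=snap("top");S=snap("scene")
for n,s in(("T",T),("S",S)):
    print(n,blobs(s,(95,110,50),(130,255,255)))
print("tcp foot S",proj(S,[[*o["tool_pos"][:2],z-.146]]),"T",proj(T,[[*o["tool_pos"][:2],z-.146]]))
a=cv2.resize(S["image"][40:230,130:260],None,fx=3.1,fy=3.1,interpolation=2)
b=cv2.resize(T["image"][140:230,290:400],None,fx=3.5,fy=3.5,interpolation=2)
c=np.zeros((600,a.shape[1]+b.shape[1],3),np.uint8);c[:a.shape[0],:a.shape[1]]=a;c[:b.shape[0],a.shape[1]:]=b
print(a.shape);cv2.imwrite("pics/c4.png",c[:,:800,::-1])
np.save("pics/S4.npy",S,allow_pickle=True)
E
```

```text
[ 0.5259 -0.2318  0.3112] [-0.005  0.004 -1.   ] [-0.341  0.94   0.005] cm [ 4.12 -0.56 -0.03] F [ 0.3 -0.7 -0.9] qd [ -4.   9.  -4.  -0. -77. -66.]
T []
S [((np.float64(397.3), np.float64(100.9)), (np.int32(377), np.int32(80), np.int32(38), np.int32(43), np.int32(1054))), ((np.float64(178.2), np.float64(86.0)), (np.int32(174), np.int32(85), np.int32(9), np.int32(3), np.int32(24))), ((np.float64(179.9), np.float64(106.7)), (np.int32(172), np.int32(103), np.int32(18), np.int32(8), np.int32(75))), ((np.float64(184.8), np.float64(147.9)), (np.int32(179), np.int32(144), np.int32(13), np.int32(9), np.int32(57)))]
tcp foot S [[185.73294201 149.75091271]] T [[352.34579107 188.88100976]]
(589, 403, 3)
```

View pics/c4.png

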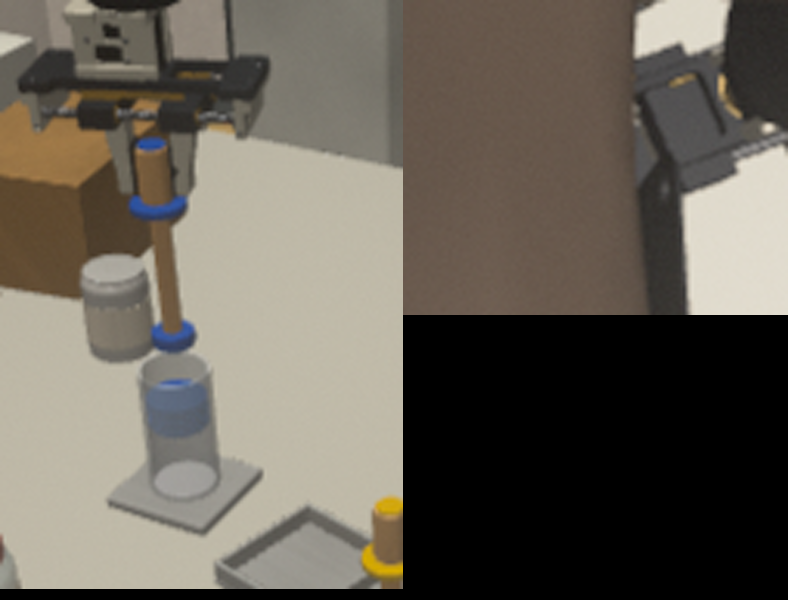

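The foot hangs right over the mouth: foot at scene (185,148), rim centre at (186.6,160). The top view is hidden by the arm. Shifting about 5 mm, then lowering.

Emit:
{"fn": "servo_tool", "kwargs": {"deltas": [[[0,0,0],[0,-0.5,0],0],[[0,0,0],[0.3,-0.6,0],0],[[0,0,0],[1,-0.6,0],0],[[0,0,0],[1.5,-0.6,0],0],[[0,0,0],[1.5,-0.6,0],0]]}}

```text
clock: 5.6
tool_pos: [0.5316, -0.229, 0.2959]
orientation: [34.8, 89.6, 144.8]
force: [0.3, 0.8, -1.3]
opening: 0.0296
```

```bash
python3 go.py "[.531,-.230,.26]"
```

```text
[ 0.5316 -0.229   0.2959] [-0.005  0.004 -1.   ] [-0.342  0.94   0.005] cm [ 3.59  0.08 -0.09] F [ 0.3  0.8 -1.3] qd [ -4.  10.  -5.  -0. -76. -66.]
```

Emit:
{"fn": "servo_tool", "kwargs": {"deltas": [[[0,0,0],[0.8,0,0],0],[[0,0,0],[1.6,0,0],0],[[0,0,0],[2.4,0,0],0],[[0,0,0],[3.2,0,0],0],[[0,0,0],[3.5,0,0],0]]}}

```text
clock: 6.1
tool_pos: [0.531, -0.2288, 0.2596]
orientation: [38.7, 89.6, 148.7]
force: [-0.1, 0.2, -0.9]
opening: 0.0295
```

```bash
python3 go.py "[.531,-.230,.24]"
python3 - <<'E'
from h import *
S=snap("scene")
a=cv2.resize(S["image"][80:220,140:240],None,fx=4.2,fy=4.2,interpolation=2)
cv2.imwrite("pics/c5.png",a[:,:,::-1])
E
```

```text
[ 0.531  -0.2288  0.2596] [-0.006  0.004 -1.   ] [-0.342  0.94   0.006] cm [ 1.96  0.03 -0.13] F [-0.1  0.2 -0.9] qd [ -4.  11.  -9.  -0. -71. -66.]
```

View pics/c5.png

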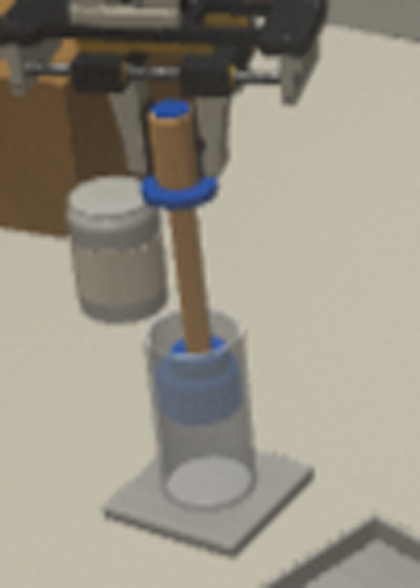

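The foot is inside the tube (shaft at crop x 200, rim centre 195), with no side force. Pushing down.

Emit:
{"fn": "servo_tool", "kwargs": {"deltas": [[[0,0,0],[0.6,0,-0.1],0],[[0,0,0],[1.2,0,-0.1],0],[[0,0,0],[1.8,0,-0.1],0],[[0,0,0],[2.4,0,-0.1],0],[[0,0,0],[3,0,-0.1],0]]}}

```text
clock: 6.65
tool_pos: [0.5316, -0.2297, 0.2296]
orientation: [36.8, 89.6, 146.8]
force: [0.1, -0.1, 3.4]
opening: 0.0296
```

Emit:
{"fn": "servo_tool", "kwargs": {"deltas": [[[0,0,0],[0.5,0,0],0],[[0,0,0],[1,0,0],0],[[0,0,0],[1.5,0,0],0],[[0,0,0],[2,0,0],0],[[0,0,0],[2,0,0],0]]}}

```text
clock: 7.15
tool_pos: [0.531, -0.2295, 0.2085]
orientation: [40.2, 89.6, 150.2]
force: [-0.0, -1.2, -1.2]
opening: 0.0294
```

```bash
python3 go.py "[.531,-.230,.195]"
```

```text
[ 0.531  -0.2295  0.2085] [-0.007  0.004 -1.   ] [-0.342  0.94   0.006] cm [ 1.35  0.01 -0.05] F [-0.  -1.2 -1.2] qd [ -4.  13. -13.  -0. -65. -66.]
```

Emit:
{"fn": "servo_tool", "kwargs": {"deltas": [[[0,0,0],[0.3,0,0],0],[[0,0,0],[0.6,0,0],0],[[0,0,0],[0.9,0,0],0],[[0,0,0],[1.2,0,0],0]]}}

```text
clock: 7.55
tool_pos: [0.5309, -0.2295, 0.1963]
orientation: [40.2, 89.5, 150.2]
force: [0.0, 0.2, 3.1]
opening: 0.0296
```

Emit:
{"fn": "servo_tool", "kwargs": {"deltas": [[[0,0,0],[0.2,0,0],0],[[0,0,0],[0.4,0,0],0]]}}

```text
clock: 7.75
tool_pos: [0.5309, -0.2295, 0.1921]
orientation: [40.3, 89.6, 150.3]
force: [0.4, 0.6, 3.2]
opening: 0.0296
```

Emit:
{"fn": "servo_tool", "kwargs": {"deltas": [[[0,0,0],[0.1,0,0],0],[[0,0,0],[0.2,0,0],0]]}}

```text
clock: 7.95
tool_pos: [0.5312, -0.2297, 0.1908]
orientation: [40.6, 89.6, 150.6]
force: [-1.3, 0.3, 12.8]
opening: 0.0294
```

Emit:
{"fn": "servo_tool", "kwargs": {"deltas": [[[0,0,0],[0.1,0,0],0],[[0,0,0],[0.1,0,0],0]]}}

```text
clock: 8.15
tool_pos: [0.5314, -0.2296, 0.1908]
orientation: [39.2, 89.7, 149.3]
force: [-1.4, 3.2, 10.0]
opening: 0.0294
```

Emit:
{"fn": "servo_tool", "kwargs": {"deltas": [[[0,0,0],[0.2,0,0],0],[[0,0,0],[0.2,0,0],0],[[0,0,0],[0.2,0,0],0]]}}

```text
clock: 8.45
tool_pos: [0.5317, -0.2297, 0.1907]
orientation: [34.8, 89.8, 144.9]
force: [-3.6, 3.3, 15.4]
opening: 0.0296
```

```bash
python3 go.py "[.531,-.230,.191]"
python3 - <<'E'
from h import *
S=snap("scene")
a=cv2.resize(S["image"][80:220,140:240],None,fx=4.2,fy=4.2,interpolation=2)
cv2.imwrite("pics/c6.png",a[:,:,::-1])
E
```

```text
[ 0.5317 -0.2297  0.1907] [-0.004  0.002 -1.   ] [-0.343  0.939  0.004] cm [-0.03  0.08 -0.01] F [-3.6  3.3 15.4] qd [ -4.  13. -14.  -0. -63. -66.]
```

View pics/c6.png

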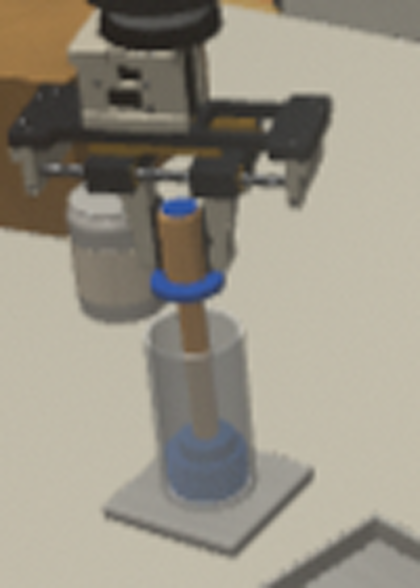

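The stack is on the tube floor: its underside meets the base disc at about crop y 500, and TCP z 0.191 matches the expected home height. It is pressed at 15 N. Relieving the force and releasing.

Emit:
{"fn": "servo_tool", "kwargs": {"deltas": [[[0,0,0],[0,0,0],0],[[0,0,0],[0,0,0],0],[[0,0,0],[0,0,0],4],[[0,0,0],[0,0,0],5],[[0,0,0],[0,0,0],6]]}}

```text
clock: 9.0
tool_pos: [0.5314, -0.2297, 0.1901]
orientation: [39.1, 89.7, 149.2]
force: [0.4, 0.2, -0.1]
opening: 0.0481
```

Emit:
{"fn": "servo_tool", "kwargs": {"deltas": [[[0,0,0],[0,0,0],7],[[0,0,0],[0,0,0],7],[[0,0,0],[0,0,0],7],[[0,0,0],[0,0,0],7],[[0,0,0],[0,0,0],7]]}}

```text
clock: 9.5
tool_pos: [0.5314, -0.2297, 0.1901]
orientation: [38.9, 89.7, 148.9]
force: [0.5, -0.5, -0.8]
opening: 0.0697
```

Emit:
{"fn": "servo_tool", "kwargs": {"deltas": [[[0,0,0],[-2,0,0],7],[[0,0,0],[-5,0,0],7],[[0,0,0],[-9,0,0],7],[[0,0,0],[-12,0,0],7],[[0,0,0],[-12,0,0],7]]}}

```text
clock: 10.0
tool_pos: [0.5338, -0.2308, 0.3153]
orientation: [-101.6, 89.8, 8.5]
force: [-0.3, -0.1, -0.6]
opening: 0.0698
```

Emit:
{"fn": "servo_tool", "kwargs": {"deltas": [[[0,0,0],[0,0,0],7],[[0,0,0],[0,0,0],7],[[0,0,0],[0,0,0],7]]}}

```text
clock: 10.3
tool_pos: [0.5334, -0.2307, 0.3144]
orientation: [-87.5, 89.9, 22.6]
force: [1.2, 0.8, 0.5]
opening: 0.0701
```

```bash
python3 go.py "[.531,-.230,.31]"
python3 - <<'E'
from h import *
S=snap("scene")
a=cv2.resize(S["image"][40:260,130:310],None,fx=2.7,fy=2.7,interpolation=2)
cv2.imwrite("pics/c7.png",a[:,:,::-1])
B=blobs(S,(95,110,50),(130,255,255));print(B)
print([onz(S,*b[0],.235) for b in B])
E
```

```text
[ 0.5334 -0.2307  0.3144] [ 0.002  0.001 -1.   ] [-0.343  0.939  0.   ] cm [0.44 0.21 0.15] F [1.2 0.8 0.5] qd [ -4.   9.  -3.  -0. -77. -66.]
[((np.float64(397.3), np.float64(100.9)), (np.int32(377), np.int32(80), np.int32(38), np.int32(43), np.int32(1050))), ((np.float64(182.8), np.float64(129.0)), (np.int32(180), np.int32(128), np.int32(7), np.int32(3), np.int32(20))), ((np.float64(184.8), np.float64(147.5)), (np.int32(177), np.int32(143), np.int32(17), np.int32(8), np.int32(67)))]
[array([0.09311831, 0.2473808 , 0.235     ]), array([ 0.53325749, -0.2288371 ,  0.235     ]), array([ 0.61530202, -0.16631273,  0.235     ])]
```

View pics/c7.png

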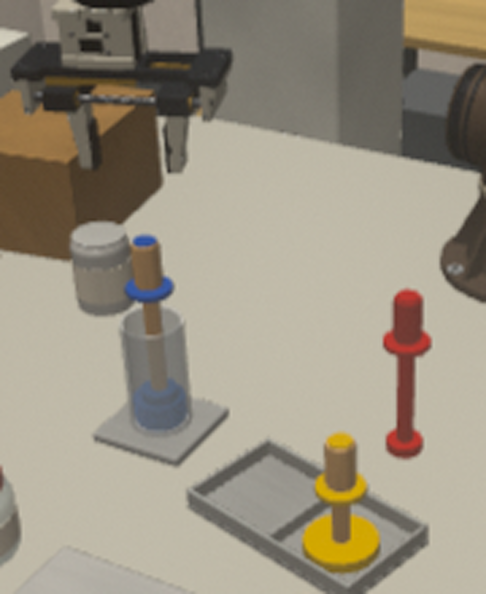

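The rod stands upright and free in the tube (spot at crop (145,241), foot on the stack at (158,390)). The lids are on the bottom, the gripper is well clear, and the yellow rod is unmoved. Handing in.

```bash
python3 -c "
from plant import ctrl
print(ctrl.close_job())"
```

```text
the job is handed in; nothing more can be done
None
```

I took the blue-footed rod from the tray and pushed the blue stack down to the bottom of its tube. I pressed it there with about 15 N, then let go and left the rod standing on the lids. I handed the job in at about 10.4 s; no verdict is reported.

- **Stack home:** the push stopped dead at TCP height 0.191 m, the height expected with the stack on the bottom.
- **Rod in place:** in the last picture it stands free and upright, its top at about (0.533, -0.229), within about 3 mm of the estimated tube axis.
- **Rest of the scene:** the yellow and red rods look unmoved by eye. The gripper was about 80 mm above the rod.
- **Disagreements:** the two cameras differed by about 7 mm on the tube mouth, so I used the middle. The rod looked 2 to 3 degrees off upright while gripped. The arm hid the tube from the top camera during insertion, so I used only the scene camera there and for the last check.

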